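Press home the four pins that hold a shadow-puppet hide

TASK

A rawhide leaf for a shadow puppet lies on the carver's block with four push-pins started in it. Pin it down with your fingertips, long axis first so that it stays straight: press in the pin at its pointed tip, then the one at its foot, then the one on its left side and last the one on its right side (left and right as seen with the tip pointing away from you), each lightly and only until its collar sits fully down on the hide. Do not pull up any pin or lean on the hide itself, and leave the weight, the chisels and the mallet where they are.

Things in the scene. Friction and masses are not known exactly. Their poses are not given: they have to be found in the camera images.
- block: the carver's block: a round slice of tree trunk, 380 mm across (bark up to 400 mm) and 90 mm high, flat top, too heavy to shift. Origin: centre of its underside, on the table; z up. It turns with the hide: its x and y axes are the hide's.
- hide: the stiff cream rawhide leaf, 250 mm long, 176 mm at its widest, 2 mm thick, fixed flat on the middle of the block. Origin: its middle, on its underside (90 mm above the table). x points from the square foot (52 mm wide, at x = -0.125) to the pointed tip (x = +0.125), y to its left side, as seen from above with the tip pointing away from you, z up.
- pin_tip (a joint): how far the pin at the pointed tip has been pressed in (m): 0 = its collar 10 mm above the hide, 0.010 = collar down on the hide (a hard stop); below 0 = pulled up. It starts between 0 and 0.004. It slides straight down against about 4 N of friction and stays where it is left.
- pin_tip_top (a point): centre of the flat top of the head of the pin at the pointed tip; on the leaf's axis, 20 mm in from its pointed tip: hide (0.105, 0) seen from above. Steel push-pin, all four alike: round head 15 mm across, 14 mm from collar to top, on a thin point; the top stands 14 mm above the hide when fully in, up to 24 mm at the start. z up.
- pin_foot (a joint): how far the pin at the foot has been pressed in (m): 0 = its collar 10 mm above the hide, 0.010 = collar down on the hide (a hard stop); below 0 = pulled up. It starts between 0 and 0.004. It slides straight down against about 4 N of friction and stays where it is left.
- pin_foot_top (a point): centre of the flat top of the head of the pin at the foot; on the leaf's axis, 17 mm in from the square end of its foot: hide (-0.108, 0) seen from above. Steel push-pin, all four alike: round head 15 mm across, 14 mm from collar to top, on a thin point; the top stands 14 mm above the hide when fully in, up to 24 mm at the start. z up.
- pin_left (a joint): how far the pin at the left side has been pressed in (m): 0 = its collar 10 mm above the hide, 0.010 = collar down on the hide (a hard stop); below 0 = pulled up. It starts between 0 and 0.004. It slides straight down against about 4 N of friction and stays where it is left.
- pin_left_top (a point): centre of the flat top of the head of the pin at the left side; on the leaf's left side: hide (-0.035, 0.070) seen from above. Steel push-pin, all four alike: round head 15 mm across, 14 mm from collar to top, on a thin point; the top stands 14 mm above the hide when fully in, up to 24 mm at the start. z up.
- pin_right (a joint): how far the pin at the right side has been pressed in (m): 0 = its collar 10 mm above the hide, 0.010 = collar down on the hide (a hard stop); below 0 = pulled up. It starts between 0 and 0.004. It slides straight down against about 4 N of friction and stays where it is left.
- pin_right_top (a point): centre of the flat top of the head of the pin at the right side; on the leaf's right side: hide (-0.035, -0.070) seen from above. Steel push-pin, all four alike: round head 15 mm across, 14 mm from collar to top, on a thin point; the top stands 14 mm above the hide when fully in, up to 24 mm at the start. z up.
- weight: bystander: dark iron cylinder, 48 mm across, 60 mm high, about 0.8 kg, standing upright and loose on the block beside the tip half of the leaf. Origin: centre of its underside.
- chisel_long: bystander: dark square steel chisel, 8 x 8 x 135 mm plus a 20 mm blade, loose on the block to the right of the foot. Origin: middle of the underside of its shank; x along it.
- chisel_short: bystander: the same kind of chisel, 105 mm plus blade, loose on the block to the left of the foot. Origin: middle of the underside of its shank; x along it.
- mallet: bystander: wooden mallet lying on the table to the robot's left of the block, head 70 x 110 x 62 mm, handle 22 mm thick reaching 215 mm from the head's middle along -x. Origin: centre of the underside of the head.

How it is judged:
By the outcome, as a careful person would: the job done as asked, in the order asked, and still so for the second after the job is handed in, with the robot touching nothing.
It also fails if it takes over 51 s, if anything falls off the work surface, if the arm or the gripper's body presses on something with over 40 N, if the wrist force passes 120 N, or if a joint passes its speed limit or range.

ROBOT

A 6-joint arm with a two-finger parallel gripper is mounted at the origin on the work surface. World frame = base frame: x ahead of the robot, y to its left, z up, the work surface at z = 0. Lengths are in m, angles in rad, forces in N, time in s.
With the tool pointing down it reaches from about 0.375 to 0.9 m from the base axis. Payload 3.1 kg.
Tool frame: the origin (TCP) lies midway between the tips of the shut fingers; the grasp point (between the pads) lies 19 mm behind it (manip.pinch_z is the distance from the TCP to the grasp point, in m); z points along the fingers, y is the line along which they close (so a half turn about z gives the same grasp; the last joint's range is limited). The gripper opens to 85 mm and grips with 20 to 120 N. Pads are 22 mm wide; open, the fingers measure 114 mm over their backs; the gripper's body (76 mm by 85 mm) begins 54 mm behind the grasp point. The pads swing forward as they close: fully open they stand 13 mm farther back than shut.
Start: joints at [1.016, 0.527, 1.433, -0, 1.181, -0.178], TCP at [0.229, 0.581, 0.211] pointing down, gripper open.
Joint ranges: [-3.08, 3.08], [-0.75, 2.2], [0.22, 2.44], [-1.43, 4.57], [0, 2.65], [-2.85, 2.85]. Speed limits (rad/s): [2.79, 2.79, 3.14, 3.14, 3.14, 3.14].

INTERFACE

Orientations are given as a unit quaternion [x, y, z, w].
In Python, from station import manip, viewer, ticket gives the robot as it stands.
- The arm moves only by the shell command python3 -m creep 'ROWS' [FORCE]. ROWS is JSON, a list of rows, each an object with "slide": the shift along the tool's x, y, z in cm, a list of three; "angular": the turn, a rotation vector about the tool's x, y, z in rad, a list of three; "claw": the opening, from -1 (shut) to 1 (fully open). A call has 1 to 10 rows; each row shifts and turns the commanded pose from where the row before left it, along the tool's axes as they then stand; what a row does not reach is not made up. A row lasts 1/12 s, in which the tool goes at most 41.7 mm and 7.16 degrees, less where a joint would pass 70% of its speed; a pose out of reach is approached as far as the arm can. A call with a gripper value outside its range is refused whole. The fingers move at their own pace and stop on an object; FORCE is the grip in N (left out, the last holds). Time passes only in rows, so rows that do not move let the fingers close. It gives the time, the measured TCP pose, the force, the opening and the grip force at its end, in the units of the state.
- manip.sense(): the state, without advancing time (a new reading comes with each control period).
- viewer.snapshot(name): name is "side" or "top" or "wrist"; returns the picture (480x640x3 uint8, blue, green, red); there is no depth.
- viewer.calibration(name): a dict with "fov_y" (degrees; the focal length in pixels is half the picture's height over the tangent of half this angle, whatever the lens; pixels are square), "cx", "cy" (the principal point, pixels), "k1" (the pictures are not rectified: a ray, as slopes to the right and down, at radius r is drawn at 1 + k1 r^2 times it, then the intrinsics apply), "T" (4x4, takes a point from camera to world coordinates); the wrist camera has in their place "tool_from_camera" (4x4, takes a point from camera to tool coordinates, whose origin is the TCP and whose axes are the flange's). Camera axes: x right, y up, looking along -z (the intrinsics and any distortion apply to the point x, -y, -z); pixel columns grow to the right and rows downward; lengths in m; the calibration is good to about 2 mm. A picture is of the moment at which its call begins: read the wrist's pose just before it. calibration takes no time and is no camera call.
- ticket.sign_off(): hands the job in; it is judged then, once.
The state is a dict: "t": time; "q": joint angles; "qd": joint speeds; "tau": joint torques, N m; "tcp_pos": TCP position; "tool_rot": TCP orientation; "force": force on the tool from outside, world axes, zero at the start; "ft_torque": the same for the moment, N m; "finger_gap": opening from 0.0 (shut) to 1.0 (fully open); "gripper_force": force on a finger pad.
Only numpy, scipy, OpenCV 4.12 (cv2) and the standard library are available. Lean on these libraries where they do the work, as an engineer would, in place of code of your own. Each camera call takes 0.05 s, during which the arm holds its last target. There are 200 camera calls.

## Working session

There is one attempt and no reset: what is moved stays moved. The work goes in short steps, Python scripts to look and compute and a shell command to move; the robot and the scene stay as the last step left them, time stands still between calls to the robot, and variables do not carry over. Pictures are saved under pics/ and viewed, at most 10 in all, crops included, and the job is handed in when it is done.

```bash
mkdir -p pics
python3 - <<'E'
from station import manip, viewer
import cv2
s=manip.sense(); print(s)
for n in ("top","side"):
    cv2.imwrite(f"pics/{n}0.png",viewer.snapshot(n)); print(n,viewer.calibration(n))
print(viewer.calibration("wrist"))
E
```

```text
{'t': 0.0, 'q': array([ 1.01648202e+00,  5.28484359e-01,  1.43389624e+00,  1.93160429e-05,
        1.18140748e+00, -1.78508681e-01]), 'qd': array([ 1.58673378e-03,  4.40915452e-04, -1.58442370e-03, -5.49491345e-04,
        1.19800829e-03,  6.67323150e-06]), 'tau': array([-2.85989254e-04, -4.42364573e+01, -1.78021163e+01, -1.97249210e-04,
        8.41929519e-03,  7.17763214e-06]), 'tcp_pos': array([0.22895538, 0.58073825, 0.21012442]), 'tool_rot': array([ 1.86802533e-01,  9.82396869e-01, -1.02164546e-03, -4.01612775e-04]), 'force': array([ 0.29663265,  0.03597062, -0.8029578 ]), 'ft_torque': array([ 0.05382206,  0.0046855 , -0.03975102]), 'gripper_force': 0.0, 'finger_gap': 0.998215612275177}
top {'fov_y': 45.25968568638272, 'cx': 318.3119029913132, 'cy': 244.74344276605422, 'k1': -0.09705813601965704, 'T': array([[ 4.71700321e-03,  9.82742434e-01, -1.84919056e-01,
         3.29162301e-01],
       [-9.99988706e-01,  4.74325335e-03, -3.00421083e-04,
         1.67806577e-01],
       [ 5.81881388e-04,  1.84918385e-01,  9.82753709e-01,
         1.20740275e+00],
       [ 0.00000000e+00,  0
[... 194 characters left out ...]
25 ,  0.07719347, -0.07668714,  0.49350977],
       [-0.10848992,  0.75720907, -0.64409965, -0.40256329],
       [ 0.00834792,  0.64859509,  0.76108785,  0.78729093],
       [ 0.        ,  0.        ,  0.        ,  1.        ]])}
{'fov_y': 66.32514964957261, 'cx': 316.33159302243945, 'cy': 237.12523696964422, 'k1': -0.03489134436754536, 'tool_from_camera': array([[-7.14647899e-04,  9.63504255e-01,  2.67692062e-01,
         6.85897445e-02],
       [ 9.99999715e-01,  6.23035595e-04,  4.27170861e-04,
        -5.90373748e-05],
       [ 2.44799259e-04,  2.67692291e-01, -9.63504425e-01,
        -1.61844790e-01],
       [ 0.00000000e+00,  0.00000000e+00,  0.00000000e+00,
         1.00000000e+00]])}
```

View pics/top0.png

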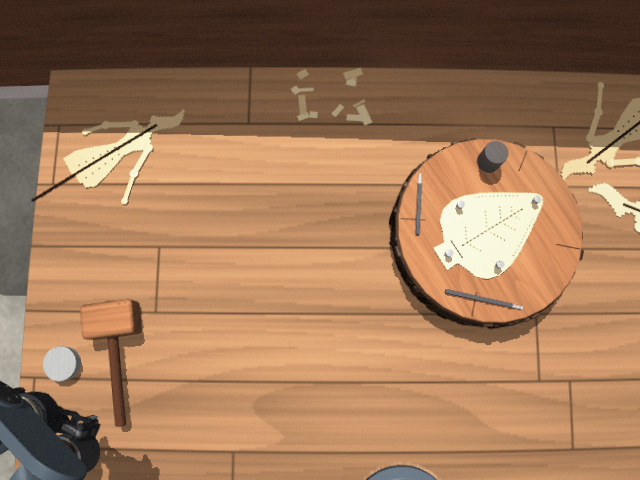

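View pics/side0.png

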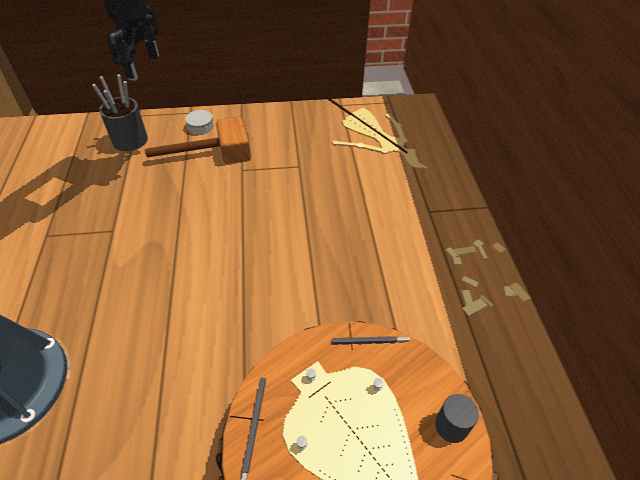

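The top view shows the leaf with its tip to the upper right. The pin heads are at about: foot (449,254), tip (536,201), left (460,205), right (499,266). The weight is at (492,157), with the chisels at (419,205) and (483,299). The side view confirms the foot, left and right pins; the tip is out of frame.

```bash
cat > h.py <<'E'
import numpy as np, cv2
from scipy.spatial.transform import Rotation as R
from station import manip, viewer
def cam(n, s=None):
    c=viewer.calibration(n)
    if n=="wrist":
        T=np.eye(4); T[:3,:3]=R.from_quat(s["tool_rot"]).as_matrix(); T[:3,3]=s["tcp_pos"]
        T=T@c["tool_from_camera"]
    else: T=c["T"]
    return c,T
def cast(n,uv,z,s=None):
    c,T=cam(n,s); f=240/np.tan(np.radians(c["fov_y"]/2))
    p=(np.atleast_2d(uv)-[c["cx"],c["cy"]])/f
    K=np.eye(3); u=cv2.undistortPoints(p.reshape(-1,1,2).astype(float),K,np.array([c["k1"],0,0,0.])).reshape(-1,2)
    # model: drawn = ray*(1+k1 r^2)
    d=np.c_[u[:,0],-u[:,1],-np.ones(len(u))]@T[:3,:3].T
    return T[:3,3]+d*((np.asarray(z)-T[2,3])/d[:,2])[:,None]
PINS=np.array([[.105,0],[-.108,0],[-.035,.07],[-.035,-.07]])
def fit(P):
    mP,mQ=PINS.mean(0),P.mean(0); a=PINS-mP;b=P-mQ
    th=np.arctan2((a[:,0]*b[:,1]-a[:,1]*b[:,0]).sum(),(a*b).sum())
    Rm=np.array([[np.cos(th),-np.sin(th)],[np.sin(th),np.cos(th)]])
    t=mQ-Rm@mP; return th,t,PINS@Rm.T+t
E
python3 - <<'E'
from h import *
np.set_printoptions(precision=4,suppress=True)
im=cv2.imread("pics/top0.png")
print(im[254,440:460].tolist())
hsv=cv2.cvtColor(im,cv2.COLOR_BGR2HSV)
m=cv2.inRange(hsv,(0,0,90),(180,50,255)); 
roi=np.zeros_like(m); roi[185:285,425:550]=255; m&=roi
cs,_=cv2.findContours(m,cv2.RETR_EXTERNAL,cv2.CHAIN_APPROX_NONE)
for c in cs:
    if cv2.contourArea(c)>8: print(cv2.contourArea(c),c.reshape(-1,2).mean(0))
px=np.array([[536,201],[449,254],[460,205],[499,266.]])
P=cast("top",px,[.112]*4)[:,:2]; print(P); th,t,F=fit(P); print(np.degrees(th),t,F,F-P)
w=cast("top",[[492,157],[419,180],[419,233],[446,292],[520,307]],[.15,.095,.095,.095,.095]);print(w)
cv2.imwrite("pics/crop.png",cv2.resize(im[130:330,380:600],None,fx=3,fy=3,interpolation=cv2.INTER_CUBIC))
E
```

```text
[[227, 249, 249], [226, 249, 249], [227, 249, 250], [227, 249, 249], [162, 191, 197], [113, 119, 120], [169, 172, 170], [219, 222, 221], [221, 223, 223], [220, 222, 221], [215, 218, 218], [215, 216, 213], [211, 213, 213], [223, 246, 247], [225, 249, 249], [226, 249, 250], [225, 249, 249], [224, 249, 249], [224, 249, 249], [139, 169, 182]]
6411.0 [486.5854 232.2247]
[[ 0.6262 -0.2657]
 [ 0.5182 -0.0855]
 [ 0.6165 -0.1113]
 [ 0.495  -0.183 ]]
-59.214809623094936 [ 0.5733 -0.177 ] [[ 0.627  -0.2672]
 [ 0.518  -0.0843]
 [ 0.6155 -0.1111]
 [ 0.4952 -0.1828]] [[ 0.0009 -0.0016]
 [-0.0002  0.0013]
 [-0.001   0.0001]
 [ 0.0003  0.0002]]
[[ 0.7036 -0.1692  0.15  ]
 [ 0.6724 -0.0344  0.095 ]
 [ 0.5631 -0.0311  0.095 ]
 [ 0.4461 -0.0809  0.095 ]
 [ 0.4167 -0.2263  0.095 ]]
```

View pics/crop.png

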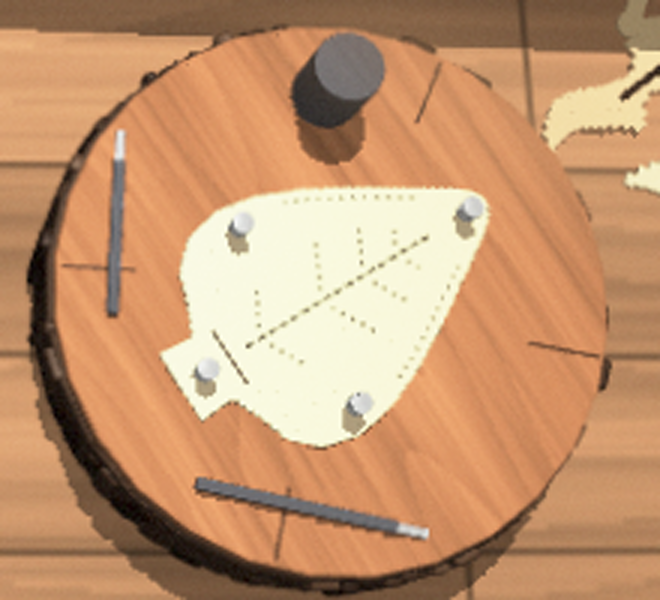

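The crop confirms the layout: four pin heads on the leaf, the weight at the top, one chisel to the left of the leaf and one below it. The four pins fit the hide frame to within 1.6 mm. I'll move over the leaf's middle with the gripper shut.

```bash
python3 -m creep '[{"slide":[-2.5,-2.4,0],"angular":[0,0,0],"claw":-1},{"slide":[-2.5,-2.4,0],"angular":[0,0,0],"claw":-1},{"slide":[-2.5,-2.4,0],"angular":[0,0,0],"claw":-1},{"slide":[-2.5,-2.4,0],"angular":[0,0,0],"claw":-1},{"slide":[-2.5,-2.4,0],"angular":[0,0,0],"claw":-1},{"slide":[-2.5,-2.4,0],"angular":[0,0,0],"claw":-1},{"slide":[-2.5,-2.4,0],"angular":[0,0,0],"claw":-1},{"slide":[-2.5,-2.4,0],"angular":[0,0,0],"claw":-1},{"slide":[-2.5,-2.4,0],"angular":[0,0,0],"claw":-1},{"slide":[-2.5,-2.4,0],"angular":[0,0,0],"claw":-1}]'
python3 -m creep '[{"slide":[-2.5,-2.4,0],"angular":[0,0,0],"claw":-1},{"slide":[-2.5,-2.4,0],"angular":[0,0,0],"claw":-1},{"slide":[-2.5,-2.4,0],"angular":[0,0,0],"claw":-1},{"slide":[-2.5,-2.4,0],"angular":[0,0,0],"claw":-1},{"slide":[-2.5,-2.4,0],"angular":[0,0,0],"claw":-1},{"slide":[-2.5,-2.4,0],"angular":[0,0,0],"claw":-1},{"slide":[-2.5,-2.4,0],"angular":[0,0,0],"claw":-1},{"slide":[-2.5,-2.4,0],"angular":[0,0,0],"claw":-1},{"slide":[-2.5,-2.4,0],"angular":[0,0,0],"claw":-1},{"slide":[-2.5,-2.4,0],"angular":[0,0,0],"claw":-1}]'
```

```text
t: 0.93
tcp_pos: [0.3739, 0.2647, 0.2109]
tool_rot: [0.187, 0.982, -0.0, -0.0]
force: [1.0, -0.1, -1.2]
finger_gap: 0.001
gripper_force: 0.0
t: 1.77
tcp_pos: [0.5184, -0.0503, 0.2108]
tool_rot: [0.187, 0.982, 0.0, -0.0]
force: [0.5, 0.8, 0.1]
finger_gap: -0.003
gripper_force: 0.0
```

```bash
python3 -m creep '[{"slide":[-2.5,-2.4,0],"angular":[0,0,0],"claw":-1},{"slide":[-2.5,-2.4,0],"angular":[0,0,0],"claw":-1},{"slide":[-2.5,-2.4,0],"angular":[0,0,0],"claw":-1},{"slide":[-1,-1,0],"angular":[0,0,0],"claw":-1},{"slide":[0,0,0],"angular":[0,0,0],"claw":-1},{"slide":[0,0,0],"angular":[0,0,0],"claw":-1},{"slide":[0,0,0],"angular":[0,0,0],"claw":-1}]'
python3 - <<'E'
from h import *
s=manip.sense(); im=viewer.snapshot("wrist"); cv2.imwrite("pics/w1.png",im)
np.savez("w1.npz",**{k:s[k] for k in("tcp_pos","tool_rot")}); print(s["tcp_pos"],s["tool_rot"],s["force"],s["t"])
E
```

```text
t: 2.35
tcp_pos: [0.566, -0.1545, 0.2105]
tool_rot: [0.187, 0.982, 0.001, -0.001]
force: [-0.5, 0.6, 0.1]
finger_gap: 0.001
gripper_force: 0.0
[ 0.56599363 -0.15450962  0.21054683] [ 1.86502500e-01  9.82453429e-01  6.25792869e-04 -1.29841105e-03] [-0.45773596  0.55251188  0.08028395] 2.35
```

View pics/w1.png

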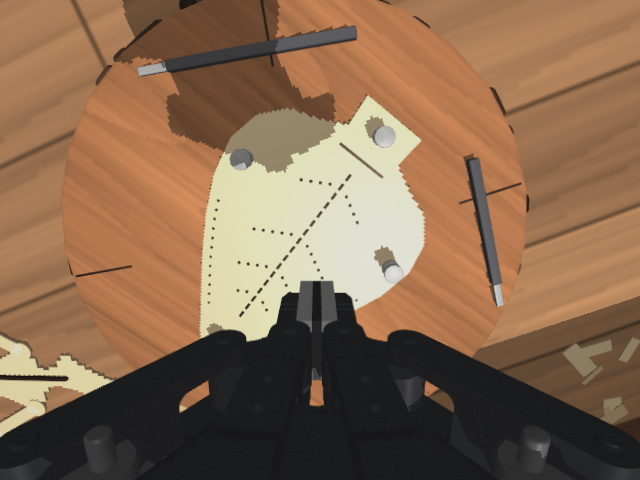

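The wrist view shows the foot pin head at (384,136), right at (241,159) and left at (393,273). The tip pin is hidden behind the gripper.

Run:
```python
from h import *
np.set_printoptions(precision=4,suppress=True)
s=np.load("w1.npz")
P=cast("wrist",[[384,135],[241,158],[393,272.]],[.114]*3,s)[:,:2]; print("wrist",P)
Pt=cast("top",np.array([[536.5,200],[449.5,253],[460.5,204.5],[500,264.5]]),[.114]*4)[:,:2]; th,t,F=fit(Pt)
print("top",Pt,F,np.degrees(th),t)
ps=cast("side",[[311,373],[378,383],[301.,440]],[.115]*3);print("side f,l,r",ps)
```

```text
wrist [[ 0.5185 -0.0864]
 [ 0.4968 -0.1833]
 [ 0.6151 -0.1121]]
top [[ 0.6277 -0.266 ]
 [ 0.5199 -0.0861]
 [ 0.617  -0.1118]
 [ 0.4976 -0.1845]] [[ 0.6291 -0.2677]
 [ 0.5193 -0.0852]
 [ 0.6169 -0.1117]
 [ 0.4969 -0.1838]] -58.96320448849711 [ 0.5749 -0.1777]
side f,l,r [[ 0.5214 -0.0896  0.115 ]
 [ 0.6176 -0.1154  0.115 ]
 [ 0.4984 -0.1844  0.115 ]]
```

```bash
python3 -m creep '[{"slide":[-2.5,-2.05,0],"angular":[0,0,0],"claw":-1},{"slide":[-2.5,-2.05,0],"angular":[0,0,0],"claw":-1},{"slide":[-2.5,-2.05,0],"angular":[0,0,0],"claw":-1},{"slide":[-2.4,-2.05,0],"angular":[0,0,0],"claw":-1},{"slide":[0,0,2.5],"angular":[0,0,0],"claw":-1},{"slide":[0,0,2.5],"angular":[0,0,0],"claw":-1},{"slide":[0,0,2.5],"angular":[0,0,0],"claw":-1},{"slide":[0,0,0.5],"angular":[0,0,0],"claw":-1},{"slide":[0,0,0],"angular":[0,0,0],"claw":-1},{"slide":[0,0,0],"angular":[0,0,0],"claw":-1}]'
python3 - <<'E'
from h import *
s=manip.sense(); print(s["tcp_pos"],s["tool_rot"],s["force"])
r=R.from_quat(s["tool_rot"])
print(r.inv().apply([.628-s["tcp_pos"][0],-.267-s["tcp_pos"][1],0])*100)
cv2.imwrite("pics/t2.png",cv2.resize(viewer.snapshot("top")[130:330,380:600],None,fx=3,fy=3)); cv2.imwrite("pics/w2.png",viewer.snapshot("wrist"))
E
```

```text
t: 3.23
tcp_pos: [0.6297, -0.2678, 0.132]
tool_rot: [0.186, 0.983, -0.0, 0.0]
force: [-0.5, 0.3, 1.3]
finger_gap: 0.0
gripper_force: 0.0
[ 0.62967101 -0.26779591  0.13197236] [ 1.86139889e-01  9.82523213e-01 -7.26177510e-05  2.67651884e-04] [-0.54983573  0.3102666   1.25730097]
[ 1.84633834e-01  1.29545469e-02 -1.02657064e-04]
```

View pics/w2.png

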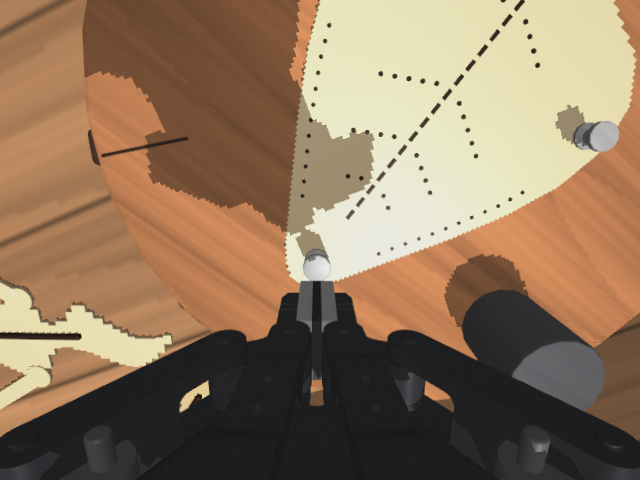

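The tip pin's head sits right in front of the fingertips at (317,266), and the weight at (530,350) is well clear of the fingers.

Run:
```python
from h import *
s=manip.sense(); r=R.from_quat(s["tool_rot"])
for z in(.112,.116):
  p=cast("wrist",[[317,267],[599,137]],[z]*2,s); print(p, r.inv().apply(p-s["tcp_pos"])*100)
```

```text
[[ 0.62952167 -0.26816495  0.112     ]
 [ 0.61745257 -0.11447982  0.112     ]] [[ 0.1268219   0.02013048  2.13498517]
 [ 6.87675223 13.87960478  2.09984958]]
[[ 0.628137   -0.26762316  0.116     ]
 [ 0.61633178 -0.11729823  0.116     ]] [[ 0.27402369  0.01956062  1.73443559]
 [ 6.87637212 13.57600844  1.70006821]]
```

```bash
python3 -m creep '[{"slide":[0.2,0,0.6],"angular":[0,0,0],"claw":-1},{"slide":[0,0,0.6],"angular":[0,0,0],"claw":-1},{"slide":[0,0,0.2],"angular":[0,0,0],"claw":-1},{"slide":[0,0,0.2],"angular":[0,0,0],"claw":-1},{"slide":[0,0,0.1],"angular":[0,0,0],"claw":-1},{"slide":[0,0,0],"angular":[0,0,0],"claw":-1}]'
```

```text
t: 3.83
tcp_pos: [0.6272, -0.268, 0.1137]
tool_rot: [0.187, 0.982, 0.0, -0.0]
force: [-0.4, 0.8, 1.1]
finger_gap: -0.003
gripper_force: 0.0
```

```bash
for i in 1 2 3; do :; done; python3 -m creep '[{"slide":[0,0,0.1],"angular":[0,0,0],"claw":-1},{"slide":[0,0,0.1],"angular":[0,0,0],"claw":-1},{"slide":[0,0,0],"angular":[0,0,0],"claw":-1}]'; python3 -m creep '[{"slide":[0,0,0.1],"angular":[0,0,0],"claw":-1},{"slide":[0,0,0.1],"angular":[0,0,0],"claw":-1},{"slide":[0,0,0],"angular":[0,0,0],"claw":-1}]'; python3 -m creep '[{"slide":[0,0,0.1],"angular":[0,0,0],"claw":-1},{"slide":[0,0,0],"angular":[0,0,0],"claw":-1}]'
```

```text
t: 4.08
tcp_pos: [0.6274, -0.268, 0.112]
tool_rot: [0.187, 0.982, 0.0, -0.0]
force: [-0.6, 0.5, 1.1]
finger_gap: 0.003
gripper_force: 0.0
t: 4.33
tcp_pos: [0.6273, -0.2679, 0.1099]
tool_rot: [0.187, 0.982, 0.0, -0.0]
force: [-0.0, -0.4, -0.1]
finger_gap: 0.001
gripper_force: 0.0
t: 4.5
tcp_pos: [0.6273, -0.2679, 0.1089]
tool_rot: [0.187, 0.982, 0.0, -0.0]
force: [0.1, -0.1, -1.1]
finger_gap: -0.001
gripper_force: 0.0
```

Run:
```python
from h import *
a=viewer.snapshot("wrist")[150:400,200:440]; b=viewer.snapshot("top")[150:290,420:580]
cv2.imwrite("pics/w3.png",np.hstack([cv2.resize(a,(384,400)),cv2.resize(b,(400,400))])); print(manip.sense()["force"])
```

```text
[-0.31227136  0.47892639 -0.24733155]
```

View pics/w3.png

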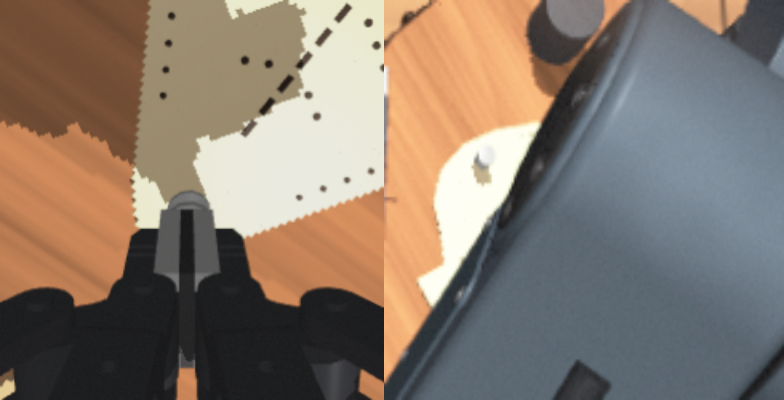

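The fingertips cover the tip pin's head and only a thin rim shows ahead of them, with no contact force yet. I'll continue down in small steps.

```bash
python3 -m creep '[{"slide":[0,0,0.1],"angular":[0,0,0],"claw":-1},{"slide":[0,0,0],"angular":[0,0,0],"claw":-1}]'; python3 -m creep '[{"slide":[0,0,0.1],"angular":[0,0,0],"claw":-1},{"slide":[0,0,0],"angular":[0,0,0],"claw":-1}]'
```

```text
t: 4.77
tcp_pos: [0.6273, -0.2679, 0.108]
tool_rot: [0.187, 0.982, 0.0, -0.0]
force: [0.2, -0.5, 0.4]
finger_gap: 0.003
gripper_force: 0.0
t: 4.93
tcp_pos: [0.6273, -0.2679, 0.1069]
tool_rot: [0.187, 0.982, 0.0, -0.0]
force: [-0.7, -0.3, -0.6]
finger_gap: -0.0
gripper_force: 0.0
```

```bash
python3 -m creep '[{"slide":[0,0,0.1],"angular":[0,0,0],"claw":-1}]'; python3 -m creep '[{"slide":[0,0,0.1],"angular":[0,0,0],"claw":-1}]'
python3 - <<'E'
from h import *
print(manip.sense()["force"])
a=viewer.snapshot("wrist")[230:310,270:370]
cv2.imwrite("pics/w4.png",cv2.resize(a,(750,600),interpolation=cv2.INTER_CUBIC))
E
```

```text
t: 5.02
tcp_pos: [0.6275, -0.268, 0.1062]
tool_rot: [0.187, 0.982, -0.0, 0.0]
force: [0.5, -0.5, -0.5]
finger_gap: -0.003
gripper_force: 0.0
t: 5.1
tcp_pos: [0.6274, -0.268, 0.1051]
tool_rot: [0.187, 0.982, -0.0, 0.0]
force: [-0.4, 0.3, 0.0]
finger_gap: -0.004
gripper_force: 0.0
[-0.40351804  0.25612915  0.00665686]
```

View pics/w4.png

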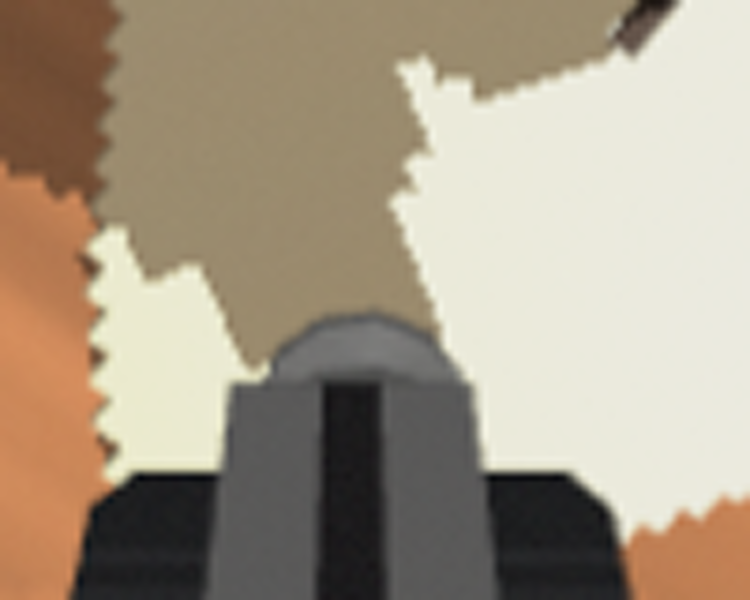

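The close-up shows the fingers in front of the head at crop rows ≥385, with the head's far rim still visible above them. There is still no contact force, so I'll keep stepping down and watch it.

```bash
python3 -m creep '[{"slide":[0,0,0.1],"angular":[0,0,0],"claw":-1}]'|grep -E 'tcp|force: \['; python3 -m creep '[{"slide":[0,0,0.05],"angular":[0,0,0],"claw":-1}]'|grep -E 'tcp|force: \['
python3 - <<'E'
from h import *
a=viewer.snapshot("wrist"); cv2.imwrite("pics/w5.png",a)
s=manip.sense(); print(s["tcp_pos"],s["force"],s["tau"])
b=a[235:300,280:350]; g=cv2.cvtColor(b,cv2.COLOR_BGR2GRAY); print(g[:,36].tolist())
E
```

```text
tcp_pos: [0.6274, -0.268, 0.1041]
force: [0.2, -0.6, -0.1]
tcp_pos: [0.6274, -0.2679, 0.1035]
force: [-0.0, -0.4, 0.8]
[ 0.62729608 -0.26794364  0.10337939] [ 0.23722267  0.07159624 -0.03616957] [ 1.14966428e-02 -5.09055483e+01 -1.59618491e+01  2.66945772e-04
 -1.06862342e-02  6.65443082e-06]
[141, 141, 140, 141, 140, 140, 140, 141, 141, 140, 140, 140, 140, 139, 141, 140, 140, 139, 141, 140, 139, 139, 141, 140, 139, 139, 140, 140, 139, 139, 139, 139, 139, 139, 140, 140, 139, 129, 101, 99, 117, 118, 119, 117, 116, 96, 35, 25, 28, 28, 26, 29, 29, 25, 27, 25, 25, 28, 26, 28, 27, 30, 29, 28, 28]
```

Run:
```python
from h import *
g=cv2.cvtColor(cv2.imread("pics/w2.png"),cv2.COLOR_BGR2GRAY); print(g[235:290,317].tolist()); print(g[266,295:340].tolist())
# row->ray in tool frame: line x = x0 + k z
c=viewer.calibration("wrist");T=c["tool_from_camera"];f=240/np.tan(np.radians(c["fov_y"]/2))
def ray(row):
    d=T[:3,:3]@np.array([0,-(row-c["cy"])/f,-1]); return T[0,3]-d[0]/d[2]*T[2,3], d[0]/d[2]   # x at tool z=0, slope
s=manip.sense(); tx=R.from_quat(s["tool_rot"]).as_matrix()[:,0]
w2=np.array([.62967,-.26780,.13197]); 
for row2 in (248,249,250,251):
    # world coordinate X along tool x, height h: X = X0 + x(z), z = tcpz-h
    A=[];B=[]
    for row,p in((row2,w2),(272,s["tcp_pos"])):
        x0,k=ray(row); A.append([1,k]); B.append(p@tx*1+x0+k*p[2]-tx[2]*p[2])
    X,h=np.linalg.solve(A,B); print(row2,X,h,X-s["tcp_pos"]@tx)
print("finger front at z=0,-.01:",[ray(281)[0]+ray(281)[1]*z for z in(0,-.005,-.01)])
```

```text
[141, 140, 140, 140, 139, 140, 140, 140, 140, 140, 140, 141, 140, 127, 104, 117, 123, 123, 114, 90, 132, 191, 206, 212, 213, 215, 218, 219, 220, 220, 220, 220, 220, 220, 220, 218, 217, 216, 214, 213, 209, 207, 208, 206, 206, 169, 56, 28, 26, 26, 27, 27, 26, 26, 24]
[232, 232, 232, 232, 232, 231, 231, 221, 155, 180, 190, 193, 195, 197, 199, 203, 206, 208, 212, 214, 216, 218, 220, 223, 225, 227, 229, 231, 232, 232, 232, 232, 233, 232, 218, 208, 232, 232, 233, 233, 233, 233, 233, 233, 233]
248 -0.6711440154464624 0.11407145886140553 0.010684457654997814
249 -0.6740814846171526 0.10639958283229642 0.00774698848430766
250 -0.6772859964397238 0.09803026352781337 0.004542476661736461
251 -0.6807956998644451 0.08886386619433051 0.0010327732370151166
finger front at z=0,-.01: [np.float64(0.0020828575031387603), np.float64(0.004137506339878118), np.float64(0.006192155176617475)]
```

```bash
for k in 1; do python3 -m creep '[{"slide":[0,0,0.1],"angular":[0,0,0],"claw":-1}]'|grep -E 'tcp|force: \['; python3 -m creep '[{"slide":[0,0,0.1],"angular":[0,0,0],"claw":-1}]'|grep -E 'tcp|force: \['; done
python3 - <<'E'
from h import *
a=viewer.snapshot("wrist"); cv2.imwrite("pics/w6.png",a)
b=a[262:286,317]; print(b.mean(1).astype(int).tolist())
print(manip.sense()["force"])
for n in("w4b","w5"):pass
E
```

```text
tcp_pos: [0.6275, -0.268, 0.1027]
force: [0.1, -1.1, 0.4]
tcp_pos: [0.6275, -0.268, 0.1016]
force: [0.9, 0.2, -0.1]
[133, 133, 133, 134, 134, 134, 134, 134, 132, 133, 133, 124, 99, 96, 114, 119, 119, 118, 98, 43, 25, 25, 26, 26]
[-1.36628171 -0.7186041  -0.40276037]
```

```bash
python3 -m creep '[{"slide":[0,0,0.1],"angular":[0,0,0],"claw":-1}]'|grep -E 'tcp|force: \['; python3 -m creep '[{"slide":[0,0,0.1],"angular":[0,0,0],"claw":-1}]'|grep -E 'tcp|force: \['
python3 - <<'E'
from h import *
a=viewer.snapshot("wrist"); cv2.imwrite("pics/w7.png",a)
b=a[262:290,317]; print(b.mean(1).astype(int).tolist())
s=manip.sense();print(s["force"],s["finger_gap"],s["tau"])
cv2.imwrite("pics/w7c.png",cv2.resize(np.hstack([a[230:310,260:370],cv2.imread("pics/w2.png")[230:310,260:370]]),None,fx=3.6,fy=5,interpolation=cv2.INTER_CUBIC))
E
```

```text
tcp_pos: [0.6275, -0.268, 0.1006]
force: [0.8, 1.2, -0.7]
tcp_pos: [0.6275, -0.268, 0.0996]
force: [-0.5, 0.7, -0.8]
[134, 133, 133, 133, 133, 134, 134, 134, 133, 133, 133, 132, 132, 120, 93, 103, 118, 119, 100, 41, 27, 30, 25, 27, 26, 28, 27, 27]
[-0.34192025 -0.40371238  0.42659413] 0.002007410820530534 [ 2.64396012e-02 -5.13017750e+01 -1.59759200e+01  1.08546552e-03
 -1.75197772e-02 -4.70274358e-06]
```

View pics/w7c.png

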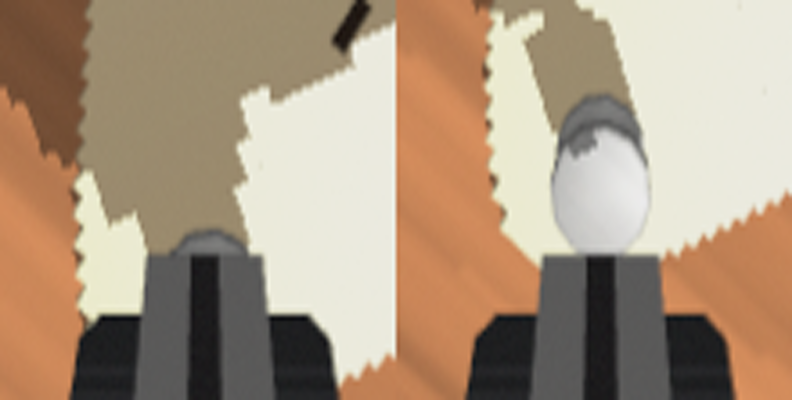

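The tip head is still disappearing behind the fingers at about 1 px/mm as I descend. So the pin hasn't moved and the real fingertips end short of the TCP reading. I'll keep stepping down against the force reading.

```bash
python3 -m creep '[{"slide":[0,0,0.1],"angular":[0,0,0],"claw":-1}]'|grep -E 'tcp|force: \['; python3 -m creep '[{"slide":[0,0,0.1],"angular":[0,0,0],"claw":-1}]'|grep -E 'tcp|force: \['; python3 -m creep '[{"slide":[0,0,0.1],"angular":[0,0,0],"claw":-1}]'|grep -E 'tcp|force: \['
python3 - <<'E'
from h import *
a=viewer.snapshot("wrist"); cv2.imwrite("pics/w8.png",a)
b=a[268:290,317]; print(b.mean(1).astype(int).tolist())
s=manip.sense();print(s["force"],s["tcp_pos"])
E
```

```text
tcp_pos: [0.6275, -0.268, 0.0986]
force: [-0.2, 0.4, 0.3]
tcp_pos: [0.6274, -0.268, 0.0976]
force: [0.3, -0.4, 1.2]
tcp_pos: [0.6274, -0.268, 0.0965]
force: [-1.0, 0.4, -0.8]
[134, 133, 134, 133, 134, 133, 134, 134, 133, 128, 107, 92, 87, 42, 26, 27, 27, 27, 26, 24, 27, 28]
[-0.22570769 -0.57788375  0.31673813] [ 0.62724374 -0.26788713  0.09628191]
```

Run:
```python
from h import *
c=viewer.calibration("wrist");T=c["tool_from_camera"];f=240/np.tan(np.radians(c["fov_y"]/2))
s=manip.sense(); tx=R.from_quat(s["tool_rot"]).as_matrix()[:,0]; tx[2]=0
A=[];B=[]
for row,p in((247.9,[.62967,-.2678,.13197]),(272.3,[.6273,-.26794,.10338]),(273.5,[.6275,-.268,.1016]),(275.5,[.6275,-.268,.0996]),(277.8,[.62724,-.26789,.0963])):
    d=T[:3,:3]@np.array([0,-(row-c["cy"])/f,-1]); k=d[0]/d[2]; x0=T[0,3]-k*T[2,3]
    A.append([1,k]); B.append(np.dot(p,tx)+x0+k*p[2])
r=np.linalg.lstsq(np.array(A),np.array(B),rcond=None)[0]; print(r, r[0]-s["tcp_pos"]@tx, np.array(A)@r-B)
```

```text
[-0.67059726  0.11579153] 0.01119283373867519 [-3.91435265e-05  2.98448655e-05  1.03684345e-04  2.33420555e-04
 -3.27806239e-04]
```

```bash
python3 -m creep '[{"slide":[0,0,0.1],"angular":[0,0,0],"claw":-1}]'|grep -E 'tcp|force: \['; python3 -m creep '[{"slide":[0,0,0.1],"angular":[0,0,0],"claw":-1}]'|grep -E 'tcp|force: \['; python3 -m creep '[{"slide":[0,0,0.1],"angular":[0,0,0],"claw":-1}]'|grep -E 'tcp|force: \['
python3 - <<'E'
from h import *
a=viewer.snapshot("wrist"); cv2.imwrite("pics/w9.png",a)
b=a[270:290,317]; print(b.mean(1).astype(int).tolist())
s=manip.sense();print(s["force"],s["tcp_pos"])
E
```

```text
tcp_pos: [0.6275, -0.268, 0.0956]
force: [-0.3, 0.4, 0.5]
tcp_pos: [0.6275, -0.268, 0.0946]
force: [0.4, -0.9, 0.7]
tcp_pos: [0.6274, -0.268, 0.0938]
force: [-1.2, 0.7, 4.4]
[134, 133, 134, 133, 133, 134, 133, 133, 132, 124, 90, 36, 26, 27, 27, 28, 27, 26, 25, 24]
[-1.17782833  0.09612148  0.82376121] [ 0.62745951 -0.26804322  0.09379106]
```

```bash
python3 -m creep '[{"slide":[0,0,0.1],"angular":[0,0,0],"claw":-1}]'|grep -E 'tcp|force: \['; python3 -m creep '[{"slide":[0,0,0.1],"angular":[0,0,0],"claw":-1}]'|grep -E 'tcp|force: \['; python3 -m creep '[{"slide":[0,0,0.1],"angular":[0,0,0],"claw":-1}]'|grep -E 'tcp|force: \['
```

```text
tcp_pos: [0.6275, -0.268, 0.0932]
force: [-0.5, 0.7, 5.3]
tcp_pos: [0.6275, -0.268, 0.0922]
force: [-1.0, 0.4, 4.0]
tcp_pos: [0.6275, -0.268, 0.0911]
force: [-1.1, 0.9, 3.7]
```

```bash
python3 -m creep '[{"slide":[0,0,0.1],"angular":[0,0,0],"claw":-1}]'|grep -E 'tcp|force: \['; python3 -m creep '[{"slide":[0,0,0.1],"angular":[0,0,0],"claw":-1}]'|grep -E 'tcp|force: \['; python3 -m creep '[{"slide":[0,0,0.1],"angular":[0,0,0],"claw":-1}]'|grep -E 'tcp|force: \['
```

```text
tcp_pos: [0.6275, -0.268, 0.0899]
force: [-1.3, -0.2, 3.8]
tcp_pos: [0.6275, -0.2681, 0.0888]
force: [-0.9, 0.6, 4.3]
tcp_pos: [0.6275, -0.268, 0.0877]
force: [-1.4, 1.2, 4.4]
```

```bash
python3 -m creep '[{"slide":[0,0,0.05],"angular":[0,0,0],"claw":-1}]'|grep -E 'tcp|force: \['; python3 -m creep '[{"slide":[0,0,0.05],"angular":[0,0,0],"claw":-1}]'|grep -E 'tcp|force: \['
```

```text
tcp_pos: [0.6274, -0.268, 0.087]
force: [-0.7, 0.4, 4.2]
tcp_pos: [0.6275, -0.268, 0.0866]
force: [-1.5, 0.3, 3.5]
```

```bash
python3 -m creep '[{"slide":[0,0,0.05],"angular":[0,0,0],"claw":-1}]'|grep -E 'tcp|force: \['; python3 -m creep '[{"slide":[0,0,0.05],"angular":[0,0,0],"claw":-1}]'|grep -E 'tcp|force: \['; python3 -m creep '[{"slide":[0,0,0.05],"angular":[0,0,0],"claw":-1}]'|grep -E 'tcp|force: \['
```

```text
tcp_pos: [0.6274, -0.268, 0.0861]
force: [-1.0, 0.8, 3.7]
tcp_pos: [0.6275, -0.268, 0.0859]
force: [-1.8, 1.1, 8.6]
tcp_pos: [0.6275, -0.268, 0.0858]
force: [-1.9, 1.1, 8.1]
```

```bash
python3 -m creep '[{"slide":[0,0,0.05],"angular":[0,0,0],"claw":-1},{"slide":[0,0,0],"angular":[0,0,0],"claw":-1}]'|grep -E 'tcp|force: \['
```

```text
tcp_pos: [0.6275, -0.2681, 0.0859]
force: [-1.1, 1.1, 9.3]
```

The tip pin is seated: z has stalled at a reading of 0.0859 and force has risen above the 4 N sliding level. So fully down is about 0.086 on the reading. Next is the foot pin.

```bash
python3 -m creep '[{"slide":[0,0,-1],"angular":[0,0,0],"claw":-1},{"slide":[0,0,-3],"angular":[0,0,0],"claw":-1},{"slide":[2.8,2.15,0],"angular":[0,0,0],"claw":-1},{"slide":[2.8,2.15,0],"angular":[0,0,0],"claw":-1},{"slide":[2.8,2.15,0],"angular":[0,0,0],"claw":-1},{"slide":[2.8,2.15,0],"angular":[0,0,0],"claw":-1},{"slide":[2.8,2.15,0],"angular":[0,0,0],"claw":-1},{"slide":[2.7,2.15,0],"angular":[0,0,0],"claw":-1},{"slide":[0,0,0],"angular":[0,0,0],"claw":-1},{"slide":[0,0,0],"angular":[0,0,0],"claw":-1}]'|grep -E 'tcp|force: \['
python3 - <<'E'
from h import *
s=manip.sense(); r=R.from_quat(s["tool_rot"])
print(s["t"],s["tcp_pos"],r.inv().apply([.519-s["tcp_pos"][0],-.086-s["tcp_pos"][1],0])*100)
a=viewer.snapshot("wrist"); cv2.imwrite("pics/wf.png",a[200:320,240:400])
b=viewer.snapshot("side"); cv2.imwrite("pics/vf.png",cv2.resize(np.hstack([a[190:310,240:400],b[320:440,230:390]]),None,fx=2.4,fy=4,interpolation=cv2.INTER_CUBIC))
E
```

```text
tcp_pos: [0.5183, -0.085, 0.1246]
force: [0.5, -0.5, -0.1]
8.3167 [ 0.51830139 -0.08504907  0.12455322] [-0.09972788 -0.0630672  -0.00010606]
```

View pics/vf.png

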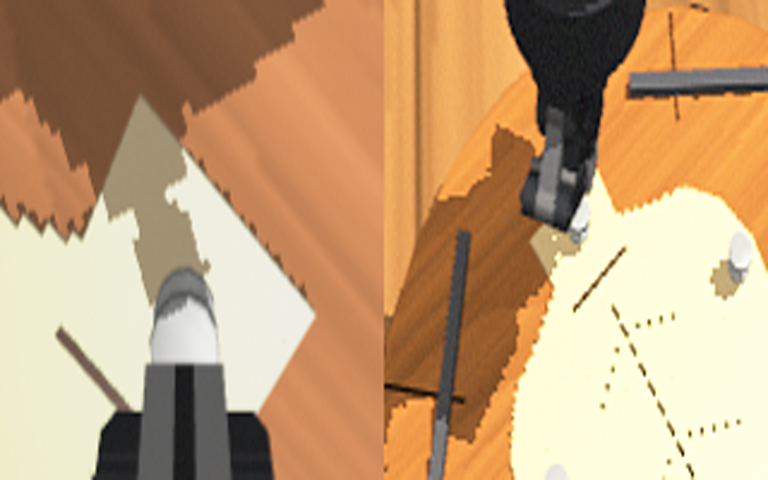

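The foot pin's head is directly under the fingertips (left half), and the side view confirms it.

```bash
python3 -m creep '[{"slide":[-0.1,0,1],"angular":[0,0,0],"claw":-1},{"slide":[0,0,1],"angular":[0,0,0],"claw":-1},{"slide":[0,0,0.5],"angular":[0,0,0],"claw":-1},{"slide":[0,0,0.2],"angular":[0,0,0],"claw":-1},{"slide":[0,0,0.2],"angular":[0,0,0],"claw":-1},{"slide":[0,0,0.2],"angular":[0,0,0],"claw":-1}]'|grep -E 'tcp|force: \['; python3 -m creep '[{"slide":[0,0,0.1],"angular":[0,0,0],"claw":-1},{"slide":[0,0,0.1],"angular":[0,0,0],"claw":-1}]'|grep -E 'tcp|force: \['
```

```text
tcp_pos: [0.5203, -0.0873, 0.0931]
force: [-0.3, -0.6, 0.6]
tcp_pos: [0.5203, -0.0872, 0.0919]
force: [-2.1, 0.3, 3.7]
```

```bash
python3 -m creep '[{"slide":[0,0,0.1],"angular":[0,0,0],"claw":-1},{"slide":[0,0,0.1],"angular":[0,0,0],"claw":-1},{"slide":[0,0,0.1],"angular":[0,0,0],"claw":-1}]'|grep -E 'tcp|force: \['; python3 -m creep '[{"slide":[0,0,0.1],"angular":[0,0,0],"claw":-1}]'|grep -E 'tcp|force: \['
```

```text
tcp_pos: [0.5204, -0.0872, 0.089]
force: [-1.3, -0.7, 4.5]
tcp_pos: [0.5204, -0.0872, 0.0879]
force: [-1.7, -0.6, 4.6]
```

```bash
python3 -m creep '[{"slide":[0,0,0.05],"angular":[0,0,0],"claw":-1}]'|grep -E 'tcp|force: \['; python3 -m creep '[{"slide":[0,0,0.05],"angular":[0,0,0],"claw":-1}]'|grep -E 'tcp|force: \[';python3 -m creep '[{"slide":[0,0,0.05],"angular":[0,0,0],"claw":-1}]'|grep -E 'tcp|force: \['
```

```text
tcp_pos: [0.5203, -0.0872, 0.0872]
force: [-1.2, -1.1, 3.9]
tcp_pos: [0.5203, -0.0872, 0.0866]
force: [-1.8, -1.6, 3.3]
tcp_pos: [0.5203, -0.0872, 0.0861]
force: [-1.4, -0.6, 3.0]
```

```bash
python3 -m creep '[{"slide":[0,0,0.05],"angular":[0,0,0],"claw":-1}]'|grep -E 'tcp|force: \['; python3 -m creep '[{"slide":[0,0,0.05],"angular":[0,0,0],"claw":-1}]'|grep -E 'tcp|force: \['
```

```text
tcp_pos: [0.5204, -0.0872, 0.0858]
force: [-2.1, -0.9, 10.1]
tcp_pos: [0.5204, -0.0872, 0.0858]
force: [-3.4, -0.9, 14.2]
```

```bash
python3 -m creep '[{"slide":[0,0,0.05],"angular":[0,0,0],"claw":-1}]'|grep -E 'tcp|force: \['; python3 -m creep '[{"slide":[0,0,0],"angular":[0,0,0],"claw":-1}]'|grep -E 'tcp|force: \['
```

```text
tcp_pos: [0.5204, -0.0872, 0.0857]
force: [-4.5, -0.9, 17.7]
tcp_pos: [0.5204, -0.0872, 0.0858]
force: [-2.6, -0.1, 12.8]
```

The foot pin is seated, stalled at 0.0858. Next is the left pin.

```bash
python3 -m creep '[{"slide":[0,0,-1],"angular":[0,0,0],"claw":-1},{"slide":[0,0,-3],"angular":[0,0,0],"claw":-1},{"slide":[-2.5,0.3,0],"angular":[0,0,0],"claw":-1},{"slide":[-2.5,0.3,0],"angular":[0,0,0],"claw":-1},{"slide":[-2.5,0.3,0],"angular":[0,0,0],"claw":-1},{"slide":[-2.3,0.3,0],"angular":[0,0,0],"claw":-1},{"slide":[0,0,0],"angular":[0,0,0],"claw":-1},{"slide":[0,0,0],"angular":[0,0,0],"claw":-1}]'|grep -E 'tcp|force: \['
python3 - <<'E'
from h import *
s=manip.sense(); r=R.from_quat(s["tool_rot"])
print(s["t"],s["tcp_pos"],r.inv().apply([.6163-s["tcp_pos"][0],-.1118-s["tcp_pos"][1],0])*100)
a=viewer.snapshot("wrist"); cv2.imwrite("pics/wl.png",a)
g=cv2.cvtColor(a,cv2.COLOR_BGR2GRAY); print(g[240:285,317].tolist()); print(g[270,292:342].tolist())
E
```

```text
tcp_pos: [0.6168, -0.1119, 0.1242]
force: [-0.0, 0.3, -0.0]
10.6667 [ 0.6167593  -0.11185547  0.12416885] [ 4.47601472e-02 -1.16975635e-02 -1.94019969e-05]
[222, 222, 200, 130, 130, 130, 130, 130, 130, 131, 130, 130, 130, 130, 130, 121, 98, 98, 113, 112, 113, 107, 87, 99, 151, 190, 200, 199, 178, 164, 207, 209, 208, 208, 209, 208, 208, 207, 205, 203, 167, 56, 24, 25, 26]
[221, 222, 221, 222, 221, 221, 222, 221, 222, 221, 220, 203, 133, 152, 104, 103, 104, 106, 105, 106, 106, 115, 152, 154, 165, 207, 207, 209, 210, 212, 215, 216, 219, 221, 222, 212, 179, 132, 158, 222, 222, 222, 222, 223, 222, 223, 223, 222, 223, 223]
```

```bash
python3 -m creep '[{"slide":[0,0,1],"angular":[0,0,0],"claw":-1},{"slide":[0,0,1],"angular":[0,0,0],"claw":-1},{"slide":[0,0,0.5],"angular":[0,0,0],"claw":-1},{"slide":[0,0,0.2],"angular":[0,0,0],"claw":-1},{"slide":[0,0,0.2],"angular":[0,0,0],"claw":-1},{"slide":[0,0,0.2],"angular":[0,0,0],"claw":-1}]'|grep -E 'tcp|force: \['; python3 -m creep '[{"slide":[0,0,0.1],"angular":[0,0,0],"claw":-1},{"slide":[0,0,0.1],"angular":[0,0,0],"claw":-1}]'|grep -E 'tcp|force: \['
```

```text
tcp_pos: [0.6155, -0.1117, 0.0934]
force: [-1.3, 0.4, 3.5]
tcp_pos: [0.6155, -0.1117, 0.0921]
force: [-2.4, 0.4, 4.2]
```

```bash
python3 -m creep '[{"slide":[0,0,0.1],"angular":[0,0,0],"claw":-1},{"slide":[0,0,0.1],"angular":[0,0,0],"claw":-1}]'|grep -E 'tcp|force: \['; python3 -m creep '[{"slide":[0,0,0.1],"angular":[0,0,0],"claw":-1}]'|grep -E 'tcp|force: \['
```

```text
tcp_pos: [0.6156, -0.1118, 0.09]
force: [-2.8, 1.2, 3.8]
tcp_pos: [0.6155, -0.1117, 0.0888]
force: [-2.8, 1.1, 3.7]
```

```bash
python3 -m creep '[{"slide":[0,0,0.1],"angular":[0,0,0],"claw":-1},{"slide":[0,0,0.05],"angular":[0,0,0],"claw":-1}]'|grep -E 'tcp|force: \['; python3 -m creep '[{"slide":[0,0,0.05],"angular":[0,0,0],"claw":-1}]'|grep -E 'tcp|force: \['; python3 -m creep '[{"slide":[0,0,0.05],"angular":[0,0,0],"claw":-1}]'|grep -E 'tcp|force: \['
```

```text
tcp_pos: [0.6155, -0.1118, 0.087]
force: [-2.1, 1.0, 3.9]
tcp_pos: [0.6155, -0.1117, 0.0865]
force: [-3.7, 0.8, 4.5]
tcp_pos: [0.6155, -0.1118, 0.0859]
force: [-2.5, 0.4, 4.7]
```

```bash
python3 -m creep '[{"slide":[0,0,0.05],"angular":[0,0,0],"claw":-1}]'|grep -E 'tcp|force: \['; python3 -m creep '[{"slide":[0,0,0.05],"angular":[0,0,0],"claw":-1}]'|grep -E 'tcp|force: \['
```

```text
tcp_pos: [0.6156, -0.1117, 0.0859]
force: [-4.8, 1.5, 9.3]
tcp_pos: [0.6156, -0.1118, 0.0858]
force: [-4.3, 0.4, 11.4]
```

The left pin is seated. Last is the right pin.

```bash
python3 -m creep '[{"slide":[0,0,-1],"angular":[0,0,0],"claw":-1},{"slide":[0,0,-3],"angular":[0,0,0],"claw":-1},{"slide":[2.1,-2.8,0],"angular":[0,0,0],"claw":-1},{"slide":[2.1,-2.8,0],"angular":[0,0,0],"claw":-1},{"slide":[2.1,-2.8,0],"angular":[0,0,0],"claw":-1},{"slide":[2.1,-2.7,0],"angular":[0,0,0],"claw":-1},{"slide":[0,0,0],"angular":[0,0,0],"claw":-1},{"slide":[0,0,0],"angular":[0,0,0],"claw":-1}]'|grep -E 'tcp|force: \['
python3 - <<'E'
from h import *
s=manip.sense(); r=R.from_quat(s["tool_rot"])
print(s["t"],s["tcp_pos"],r.inv().apply([.497-s["tcp_pos"][0],-.184-s["tcp_pos"][1],0])*100)
a=viewer.snapshot("wrist"); cv2.imwrite("pics/wr.png",a)
g=cv2.cvtColor(a,cv2.COLOR_BGR2GRAY); print(g[240:285,317].tolist()); print(g[270,292:342].tolist())
E
```

```text
tcp_pos: [0.497, -0.1857, 0.1255]
force: [0.1, 0.1, 0.2]
12.8 [ 0.49703675 -0.18574728  0.12546446] [ 0.06807491  0.16096364 -0.00017049]
[139, 140, 141, 140, 140, 140, 140, 140, 141, 140, 140, 140, 140, 140, 134, 111, 97, 118, 117, 116, 109, 93, 91, 108, 115, 161, 213, 214, 214, 214, 215, 215, 215, 215, 214, 214, 215, 215, 213, 212, 174, 58, 27, 28, 27]
[230, 231, 230, 232, 230, 231, 230, 232, 231, 231, 232, 231, 231, 226, 166, 104, 110, 111, 111, 112, 112, 112, 121, 160, 172, 215, 216, 218, 220, 222, 224, 225, 225, 226, 227, 228, 230, 231, 232, 225, 202, 176, 232, 232, 232, 231, 232, 232, 232, 232]
```

```bash
python3 -m creep '[{"slide":[0,0.1,1],"angular":[0,0,0],"claw":-1},{"slide":[0,0,1],"angular":[0,0,0],"claw":-1},{"slide":[0,0,0.5],"angular":[0,0,0],"claw":-1},{"slide":[0,0,0.2],"angular":[0,0,0],"claw":-1},{"slide":[0,0,0.2],"angular":[0,0,0],"claw":-1},{"slide":[0,0,0.2],"angular":[0,0,0],"claw":-1}]'|grep -E 'tcp|force: \['; python3 -m creep '[{"slide":[0,0,0.1],"angular":[0,0,0],"claw":-1},{"slide":[0,0,0.1],"angular":[0,0,0],"claw":-1}]'|grep -E 'tcp|force: \['
```

```text
tcp_pos: [0.4973, -0.1824, 0.0938]
force: [-1.1, 2.5, 3.6]
tcp_pos: [0.4973, -0.1826, 0.0923]
force: [0.6, 3.4, 4.3]
```

```bash
python3 -m creep '[{"slide":[0,0,0.1],"angular":[0,0,0],"claw":-1},{"slide":[0,0,0.1],"angular":[0,0,0],"claw":-1}]'|grep -E 'tcp|force: \['; python3 -m creep '[{"slide":[0,0,0.1],"angular":[0,0,0],"claw":-1}]'|grep -E 'tcp|force: \['
```

```text
tcp_pos: [0.4974, -0.1831, 0.0904]
force: [0.4, 4.0, 3.9]
tcp_pos: [0.4975, -0.1832, 0.0893]
force: [0.8, 2.7, 4.7]
```

```bash
python3 -m creep '[{"slide":[0,0,0.1],"angular":[0,0,0],"claw":-1},{"slide":[0,0,0.1],"angular":[0,0,0],"claw":-1}]'|grep -E 'tcp|force: \['; python3 -m creep '[{"slide":[0,0,0.05],"angular":[0,0,0],"claw":-1}]'|grep -E 'tcp|force: \['; python3 -m creep '[{"slide":[0,0,0.05],"angular":[0,0,0],"claw":-1}]'|grep -E 'tcp|force: \['
```

```text
tcp_pos: [0.4975, -0.1833, 0.0872]
force: [-0.1, 4.2, 4.7]
tcp_pos: [0.4974, -0.1834, 0.0865]
force: [0.6, 3.4, 4.4]
tcp_pos: [0.4975, -0.1834, 0.0861]
force: [0.8, 3.3, 3.4]
```

```bash
python3 -m creep '[{"slide":[0,0,0.05],"angular":[0,0,0],"claw":-1}]'|grep -E 'tcp|force: \['; python3 -m creep '[{"slide":[0,0,0.05],"angular":[0,0,0],"claw":-1}]'|grep -E 'tcp|force: \['
```

```text
tcp_pos: [0.4975, -0.1834, 0.0858]
force: [-1.7, 4.9, 11.0]
tcp_pos: [0.4975, -0.1834, 0.0858]
force: [-0.6, 4.6, 12.7]
```

All four pins are seated. I'll lift clear, back off and check.

```bash
python3 -m creep '[{"slide":[0,0,-1],"angular":[0,0,0],"claw":-1},{"slide":[0,0,-3],"angular":[0,0,0],"claw":-1},{"slide":[0,0,-3],"angular":[0,0,0],"claw":-1},{"slide":[0,0,-3],"angular":[0,0,0],"claw":-1},{"slide":[0,0,-2],"angular":[0,0,0],"claw":-1},{"slide":[1,3,0],"angular":[0,0,0],"claw":-1},{"slide":[1,3,0],"angular":[0,0,0],"claw":-1},{"slide":[1,3,0],"angular":[0,0,0],"claw":-1},{"slide":[1,3,0],"angular":[0,0,0],"claw":-1},{"slide":[1,3,0],"angular":[0,0,0],"claw":-1}]'|grep -E 'tcp|force: \['
python3 -m creep '[{"slide":[1,3,0],"angular":[0,0,0],"claw":-1},{"slide":[1,3,0],"angular":[0,0,0],"claw":-1},{"slide":[1,3,0],"angular":[0,0,0],"claw":-1},{"slide":[1,3,0],"angular":[0,0,0],"claw":-1},{"slide":[1,3,0],"angular":[0,0,0],"claw":-1},{"slide":[1,3,0],"angular":[0,0,0],"claw":-1},{"slide":[0,0,0],"angular":[0,0,0],"claw":-1},{"slide":[0,0,0],"angular":[0,0,0],"claw":-1}]'|grep -E '^t:|tcp|force: \['
python3 - <<'E'
from h import *
o=cv2.imread("pics/top0.png")[130:330,380:600]
a=viewer.snapshot("top")[130:330,380:600]; d=cv2.absdiff(a,o)
cv2.imwrite("pics/end.png",cv2.resize(np.hstack([a,d]),(792,400)))
E
```

```text
tcp_pos: [0.5064, -0.0252, 0.2055]
force: [0.0, 0.1, -0.3]
t: 15.77
tcp_pos: [0.5167, 0.1648, 0.2052]
force: [-0.5, -0.4, -0.4]
```

View pics/end.png

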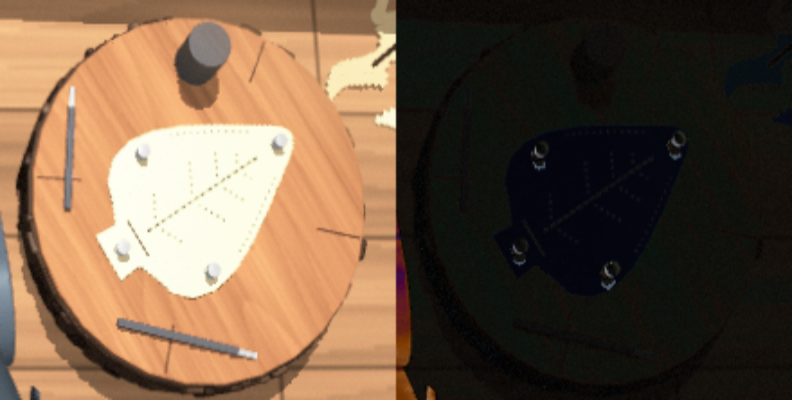

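The difference image shows changes only at the four pin heads. The weight and chisels haven't moved.

```bash
python3 -c "
from station import ticket
print(ticket.sign_off())"
```

```text
the job is handed in; nothing more can be done
None
```

All four pins were pressed in the order asked (tip, foot, left, right) until each stopped hard at the same height, with the force reading staying under 18 N; the weight and chisels look unmoved in the final top view, the mallet wasn't re-checked there, and the job was handed in at about 16 s.

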